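# Seat a new cartridge in the water-filter unit

## Robot

A 6-joint arm with a two-finger parallel gripper is mounted at the origin on the work surface. World frame = base frame: x ahead of the robot, y to its left, z up, the work surface at z = 0. Lengths are in mm, angles in rad, forces in N, time in s.
With the tool pointing down it reaches from about 300 to 775 mm from the base axis. Payload 14.6 kg.
Tool frame: the origin (TCP) lies at the very end of the fingers, on their centre line; the grasp point (between the pads) lies 19 mm behind it; z points along the fingers, y is the line along which they close (so a half turn about z gives the same grasp; the last joint's range is limited). The gripper opens to 94 mm and grips with 3 to 60 N. Pads are 16 mm wide; open, the fingers measure 119 mm over their backs; the gripper's body (75 mm by 177 mm) begins 78 mm behind the grasp point.
Start: joints at [1.107, 0.3, 1.521, -0, 1.321, -0.067], TCP at [212.554, 507.257, 205.446] pointing down, gripper open.
Joint ranges: [-3.03, 3.03], [-0.79, 2.21], [0.23, 2.52], [-1.04, 4.18], [0, 3.07], [-2.55, 2.55]. Speed limits (rad/s): [2.22, 2.22, 2.57, 3.14, 3.14, 3.14].

## Interface

Orientations are given as [roll, pitch, yaw] about the fixed x, y, z axes, in that order (R = Rz(yaw) Ry(pitch) Rx(roll)).
In Python, from cell import manip, eyes, ticket gives the robot as it stands. The module is installed in compiled form; this text tells all that it offers.
- The arm moves only by the tool arm_command, never from a script. Its argument "plan" is a list of rows, each a list of 5 numbers: the opening, from -1 (shut) to 1 (fully open), then the shift along the tool's x, y, z in m, then the turn about the tool's z in rad. In form: [[jaw, dx, dy, dz, roll], ...]. A call has 1 to 20 rows; each row shifts and turns the commanded pose from where the row before left it, along the tool's axes as they then stand; what a row does not reach is not made up. A row lasts 1/8 s, in which the tool goes at most 62.5 mm and 10.7 degrees, less where a joint would pass 70% of its speed; a pose out of reach is approached as far as the arm can. A call is refused whole if a number of a shift passes 0.0625 or a number of a turn 0.188, either way. A call with a gripper value outside its range is refused whole. The fingers move at their own pace and stop on an object; "newtons" is the grip in N (left out, the last holds). Time passes only in rows, so rows that do not move let the fingers close. It gives the time, the measured TCP pose, the force, the opening and the grip force at its end, in the units of the state.
- manip.read_state(): the state, without advancing time (a new reading comes with each control period).
- eyes.camera(name): name is "scene" or "top" or "wrist"; returns a dict with "img" (420x560x3 uint8, blue, green, red), "z_map" (420x560 float32, mm along the optical axis (not along the pixel's ray), 0 where there is no reading), "fx", "fy", "cx", "cy" (pixels), "eye" and "orientation" of the camera in the world. Camera axes: x right, y down, z forward; pixel columns grow to the right and rows downward; lengths in mm; the calibration is good to about 2 mm. A picture is of the moment at which its call begins.
- ticket.sign_off(): hands the job in; it is judged then, once.
The state is a dict: "clock": time; "joints": joint angles; "qd": joint speeds; "effort": joint torques, N m; "eef_pos": TCP position; "eef_rot": TCP orientation; "wrist_force": force on the tool from outside, world axes, zero at the start; "moment": the same for the moment, N m; "finger_gap": finger opening in mm; "finger_force": force on a finger pad.
Only numpy, scipy, OpenCV 4.12 (cv2) and the standard library are available. Lean on these libraries where they do the work, as an engineer would, in place of code of your own. Each camera call takes 0.05 s, during which the arm holds its last target. There are 200 camera calls.

## Task

Fit the new water-filter cartridge: pick it up from the draining tray, lay it in the V-shaped cradle of the filter unit with its flat end facing the steel stop but still clear of it, then push it along the cradle until the flat end meets the stop squarely, and lean on it there steadily for about a second with roughly a kilo and a half of push (never more than two and a half on the stop). Put it down gently, leave it lying home against the stop and down in the V, and leave the other things on the bench where they are.

Things in the scene. Friction and masses are not known exactly. Their poses are not given: they have to be found in the camera images.
- cartridge: White plastic cylinder, 40 mm diameter, 150 mm long, a grey band at each end, 0.2 to 0.33 kg. Origin on its axis, mid-length; x along the axis to the flat end (x = +75 mm). At x = -75 mm a grey stub, 24 mm diameter, 12 mm long, sticks out. It starts lying between two rails of the tray, axis about 31 mm above the bench, flat end pointing roughly to +y. Its roll does not matter.
- nose (a point): Centre of the cartridge's flat end.
- tail (a point): Centre of the outer face of the cartridge's grey stub (12 mm beyond the end of the cylinder): the face to push on. Home, it is at x = -77 mm of the unit, 9 mm behind the rear saddle.
- tray: Aluminium draining tray, fixed, 240 x 130 mm, rim 12 mm high, with two steel rails along its x, 200 mm long, 8 mm thick, tops 16 mm above the bench, 15 mm either side of its middle line; the cartridge lies between them. Origin under its centre on the bench.
- unit: Filter unit, fixed: grey base plate 12 mm thick, two V-saddles with steel flanks, white head. Origin on the bench midway between the saddles; x along the V towards the stop, z up. Saddles at x = -50 and +50 mm, each 35 mm long, 64 mm wide, 48 mm high: 65 mm between them is free for fingers. Stop face at x = 85 mm. Head: x = 108 to 178 mm, 110 mm high.
- stop: Fixed square steel collar on the unit, 50 mm wide with a 30 mm opening: the solid back stop. Origin in its face on the seated cartridge's axis; x points into the unit. The push that reaches it must be at least 6 N for 0.5 s and never 25 N. Sliding in the V takes about 1 to 2 N (more if the push also bears down on the cartridge) and the valve 2 to 3 N more.
- mug: White mug, 80 mm wide, 95 mm high; origin under its centre. Bystander.
- jar: Amber glass jar, 60 mm wide, 85 mm high; origin under its centre. Bystander.
- soap: Clear bottle, 56 mm wide, 150 mm high; origin under its centre. Bystander.
- can: Food can, 68 mm wide, 100 mm high; origin under its centre. Bystander.
- bowl: Blue bowl, 120 mm wide, 55 mm high; origin under its centre. Bystander.
- spoon: Steel spoon lying on the bench. Bystander.
- block: Small wooden block 90 x 60 x 30 mm; origin under its centre. Bystander.
- vee (a point): Point on the seated cartridge's axis above the unit's origin, 50 mm above the bench: a cartridge down on both flanks has its axis through here, along the unit's x. Home, its origin is 10 mm beyond this point; laid with its origin about 12 mm before it, it is clear of valve and stop.
- valve_face (a point): Centre of the face of the black rubber valve, 26 mm diameter, in the stop's opening. It starts 4 to 6 mm proud of the stop, is stiff, slides in under 2 to 3 N and stays where pushed. So the first touch is the valve; the solid stop comes after it.
Things that resemble listed ones, but are neither listed nor needed, are in the scene too. What is shaped like the cartridge but blue or red is not meant.

How it is judged:
By the outcome, as a careful person would: the job done as asked, in the order asked, and still so for the second after the job is handed in, with the robot touching nothing.
It also fails if it takes over 69 s, if anything falls off the work surface, if the arm or the gripper's body presses on something with over 40 N, if the wrist force passes 120 N, or if a joint passes its speed limit or range.

## Working session

There is one attempt and no reset: what is moved stays moved. The work goes in short steps, Python scripts to look and compute and a tool call to move; the robot and the scene stay as the last step left them, time stands still between calls to the robot, and variables do not carry over. Pictures are saved under pics/ and viewed, at most 10 in all, crops included, and the job is handed in when it is done.

Besides the shell and the picture viewer there is one more tool, called as a command line: name --pt "numbers of a row" for each row, then --argument value for the rest. arm_command: Moves the arm, as the interface text tells. Its arguments: {"type":"object","properties":{"plan":{"type":"array"},"newtons":{"type":"number"}},"required":["plan"]}

```bash
mkdir -p pics
cat > h.py <<'E'
import numpy as np, cv2
from cell import manip, eyes, ticket
from scipy.spatial.transform import Rotation as R
def grab(n,save=None):
    c=eyes.camera(n)
    if save: cv2.imwrite('pics/'+save,c['img'])
    np.savez('last_'+n+'.npz',**{k:np.asarray(v) for k,v in c.items()})
    return c
def load(n): return dict(np.load('last_'+n+'.npz'))
def rot(c):
    o=np.asarray(c['orientation']); return o if o.shape==(3,3) else R.from_euler('xyz',o).as_matrix()
def cloud(c):
    z=c['z_map']; v,u=np.mgrid[:z.shape[0],:z.shape[1]]
    p=np.stack([(u-c['cx'])/c['fx']*z,(v-c['cy'])/c['fy']*z,z],-1)
    return p@rot(c).T+np.asarray(c['eye'])
E
python3 - <<'E'
from h import *
print(manip.read_state())
a=grab('scene');b=grab('top')
for c in(a,b): print({k:c[k] for k in c if k not in('img','z_map')})
cv2.imwrite('pics/a.png',a['img']);cv2.imwrite('pics/b.png',b['img'])
E
```

```text
{'clock': 0.0, 'joints': array([ 1.10738979e+00,  3.00486084e-01,  1.52158971e+00,  9.94917711e-06,
        1.32067834e+00, -6.65680855e-02]), 'qd': array([ 0.00048038, -0.00033188,  0.00258723,  0.00135673, -0.00048088,
        0.00038905]), 'effort': array([-1.33358819e-03, -5.31824470e+01, -3.52719426e+01,  7.06800004e-02,
        2.45752058e-02, -8.07385049e-05]), 'eef_pos': array([212.44460041, 507.03080436, 204.87445697]), 'eef_rot': array([-3.14043439e+00, -8.68753949e-05,  2.74475169e+00]), 'wrist_force': array([-0.27527828,  0.02040063, -0.33011079]), 'moment': array([-0.03303008, -0.04616784,  0.01361264]), 'finger_force': 0.0, 'finger_gap': 93.90198973785908}
{'fx': 480.03295913241857, 'fy': 480.03295913241857, 'cx': 289.37572312792884, 'cy': 208.39223826769256, 'eye': array([1089.43362004, 1041.5443419 ,  949.6526042 ]), 'orientation': array([-2.22143868,  0.00587887,  2.64322927])}
{'fx': 397.2942716832735, 'fy': 397.2942716832735, 'cx': 281.2171795710087, 'cy': 205.94178269203357, 'eye': array([ 366.12019937,   28.55125188, 1156.84299485]), 'orientation': array([-2.96443846, -0.00610261, -1.5843857 ])}
```

View pics/a.png

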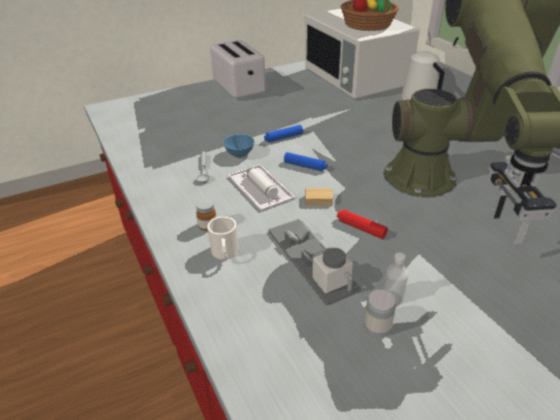

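View pics/b.png

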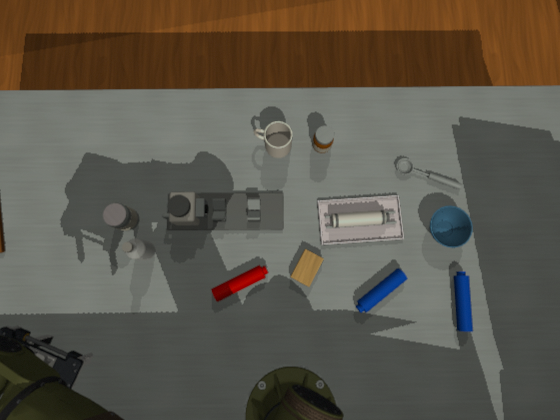

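The scene view shows the white cylinder in the tray at (262,181) and the unit at (315,260). In the top view the cartridge is at (360,220) and the unit runs from saddle (253,207) to head (182,208). The other cylinders are blue, at (382,290) and (463,302), and red, at (240,283). Only the white one with grey bands, lying in the tray, fits the description. I'll confirm it in an enlarged crop.

Run:
```python
from h import *
c=load('top'); im=c['img'][170:260,150:420]
cv2.imwrite('pics/c.png',cv2.resize(im,None,fx=2.95,fy=2.95,interpolation=cv2.INTER_CUBIC))
P=cloud(c)
for n,(u,v) in dict(base=(295,205),tray=(330,235),cart=(360,219),cartR=(394,217),cartL=(328,222),head=(182,190),plate=(275,210),sad=(253,198),sad2=(219,198)).items(): print(n,P[v,u].round(1))
s=cloud(load('scene'))
for n,(u,v) in dict(cart=(262,181),head=(333,260),bench=(250,330)).items(): print('scene',n,s[v,u].round(1))
```

```text
base [575.  -22.1   2.4]
tray [ 484.7 -122.2    4.1]
cart [ 523.9 -202.1   51. ]
cartR [ 535.4 -312.5    3. ]
cartL [ 523.7 -118.3   -1.4]
head [625.9 314.2  -4. ]
plate [558.8  37.1  13.9]
sad [588.8  99.1  46.4]
sad2 [590.7 196.4  42.9]
scene cart [ 535.9 -178.9   48.2]
scene head [573.  312.9 109.9]
scene bench [816.5 325.2  -4.6]
```

View pics/c.png

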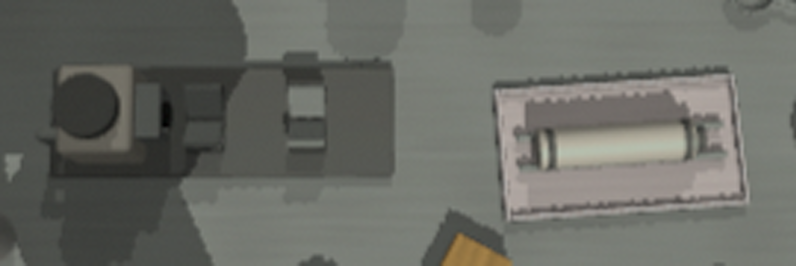

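The crop confirms it: white cylinder with grey bands, flat end at crop (540,148) facing +y, stub at crop (705,138). I'll move the wrist camera over it.

arm_command --pt "0.5 -0.0434 -0.0408 -0.004 0" --pt "0.5 -0.0434 -0.0408 -0.004 0" --pt "0.5 -0.0434 -0.0408 -0.004 0" --pt "0.5 -0.0434 -0.0408 -0.004 0" --pt "0.5 -0.0434 -0.0408 -0.004 0" --pt "0.5 -0.0434 -0.0408 -0.004 0" --pt "0.5 -0.0434 -0.0408 -0.004 0" --pt "0.5 -0.0434 -0.0408 -0.004 0" --pt "0.5 -0.0434 -0.0408 -0.004 0" --pt "0.5 -0.0434 -0.0408 -0.004 0" --pt "0.5 -0.0434 -0.0408 -0.004 0" --pt "0.5 -0.0434 -0.0408 -0.004 0" --pt "0.5 -0.0434 -0.0408 -0.004 0" --pt "0.5 0 0 0 0.168" --pt "0.5 0 0 0 0.168" --pt "0.5 0 0 0 0.168" --pt "0.5 0 0 0 0.168" --pt "0.5 0 0 0 0.168" --pt "0.5 0 0 0 0.168" --pt "0.5 0 0 0 0.168" --newtons 25

```text
clock: 2.6
eef_pos: [527.8, -199.9, 257.1]
eef_rot: [-3.141, -0.0, 1.563]
wrist_force: [0.6, 0.7, -0.3]
finger_gap: 70.4
finger_force: 0.0
```

Run:
```python
from h import *
c=grab('wrist','w1.png'); s=manip.read_state()
print(s['clock'],s['eef_pos'],s['eef_rot'],s['wrist_force'],c['eye'],c['orientation'])
for n in('top','scene','wrist'):
    q=load(n);P=cloud(q); im=q['img'].astype(int)
    sat=im.max(-1)-im.min(-1)
    m=(abs(P[...,0]-527)<45)&(abs(P[...,1]+195)<100)&(P[...,2]>36)&(P[...,2]<60)
    p=P[m]; 
    if len(p)<20: print(n,len(p));continue
    y=p[:,1]; k=np.polyfit(y,p[:,0],1)
    print(n,len(p),'mean',p.mean(0).round(1),'y',np.percentile(y,[0,2,50,98,100]).round(1),'dx/dy',k.round(3),'z98',np.percentile(p[:,2],[50,98]).round(1))
```

```text
2.65 [ 527.84890937 -199.92777752  257.08361357] [-3.14097626e+00 -3.16007334e-04  1.55482524e+00] [0.34961291 0.75305721 0.3837133 ] [ 529.23843085 -133.92419642  437.05058397] [ 2.90835228e+00  8.33942971e-04 -7.55817980e-03]
top 735 mean [ 528.3 -202.9   46.5] y [-287.7 -281.5 -202.9 -128.1 -125.3] dx/dy [-5.80000e-02  5.16632e+02] z98 [47.4 53.2]
scene 319 mean [ 534.2 -192.2   46.1] y [-289.1 -270.5 -189.6 -123.1 -121.2] dx/dy [-7.30000e-02  5.20244e+02] z98 [47.  53.2]
wrist 3423 mean [ 528.2 -199.7   47.5] y [-288.3 -281.2 -197.6 -128.6 -124.9] dx/dy [-5.30000e-02  5.17515e+02] z98 [48.9 52.4]
```

View pics/w1.png

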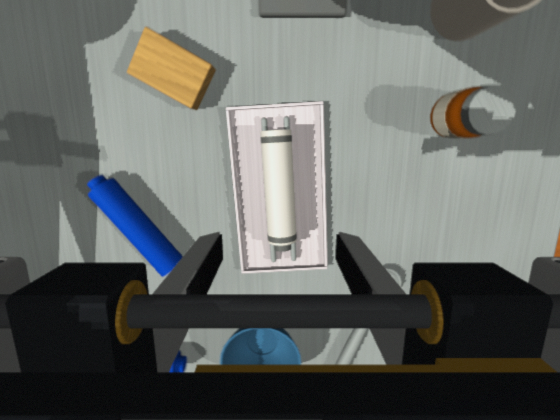

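Image shows the cartridge from its nose at (275,127) to its stub at (285,250), between the rails. Depth in the top and wrist views agrees: top at 51–53 mm, so the axis is at about 31 mm. Origin ≈ (528,-200), axis yaw ≈ 1.626. I'll descend and grasp.

arm_command --pt "0.5 0 0 0.03 -0.06" --pt "0.5 0 0 0.045 0" --pt "0.5 0 0 0.045 0" --pt "0.5 0 0 0.045 0" --pt "0.5 0 0 0.04 0" --pt "0.5 0 0 0.02 0" --pt "0.5 0 0 0.014 0" --pt "0.5 0 0 0 0" --pt "0.5 0 0 0 0" --pt "-1 0 0 0 0" --pt "-1 0 0 0 0" --pt "-1 0 0 0 0" --pt "-1 0 0 0 0" --pt "-1 0 0 0 0" --pt "-1 0 0 0 0" --pt "-1 0 0 0 0" --newtons 20

```text
clock: 4.65
eef_pos: [527.8, -200.0, 18.6]
eef_rot: [-3.141, 0.0, 1.629]
wrist_force: [-4.7, -0.5, 5.5]
finger_gap: 39.6
finger_force: 20.0
```

Run:
```python
from h import *
c=load('top');P=cloud(c);X,Y,Z=P[...,0],P[...,1],P[...,2]
# plate: z 6..18
m=(Z>7)&(Z<19)&(X>500)&(X<650)&(Y>-20)&(Y<360)
r=cv2.minAreaRect(P[m][:,:2].astype(np.float32));print('plate',r)
for lo,hi in((60,125),(165,225)):
    m=(Z>25)&(Z<60)&(X>510)&(X<640)&(Y>lo)&(Y<hi);p=P[m]
    print('sad',len(p),p.mean(0),p.min(0),p.max(0),cv2.minAreaRect(p[:,:2].astype(np.float32)))
m=(Z>95)&(Z<118)&(X>500)&(X<650)&(Y>200)&(Y<400);p=P[m];print('head',p.min(0),p.max(0),cv2.minAreaRect(p[:,:2].astype(np.float32)))
```

```text
plate ((563.7250366210938, 179.77821350097656), (358.5105285644531, 127.89144897460938), 87.35847473144531)
sad 250 [559.85013825  98.11783897  38.63801298] [527.97178468  80.32301031  25.11444086] [592.83994174 114.77369101  50.49723801] ((560.4323120117188, 97.55667877197266), (64.86608123779297, 34.40961456298828), 0.13945092260837555)
sad 260 [560.00174185 197.34992347  38.13223392] [528.215879   180.11395586  25.12307111] [592.7120209  215.33454743  54.02455965] ((560.4510498046875, 197.77183532714844), (64.43260192871094, 35.23887634277344), 0.15032067894935608)
head [520.78098943 265.81426727  95.24174773] [589.72369707 326.16107097 116.28554622] ((559.57421875, 294.0262756347656), (62.63017654418945, 58.262535095214844), 67.55892181396484)
```

Gripped at 39.6 mm. Saddles lie at (560.4, 97.6) and (560.45, 197.8), so the unit's origin is (560.4, 147.7), with its axis along +y. I'll lift, move to before the unit, and look.

arm_command --pt "-1 0 0 -0.006 0" --pt "-1 0 0 -0.02 0" --pt "-1 0 0 -0.035 0" --pt "-1 0 0 -0.045 0" --pt "-1 0 0 -0.03 0.058" --pt "-1 0.02 0.0025 0 0" --pt "-1 0.04 0.0075 0 0" --pt "-1 0.04 0.0075 0 0" --pt "-1 0.04 0.0075 0 0" --pt "-1 0.04 0.0075 0 0" --pt "-1 0.02 0 0 0" --pt "-1 0 0 0 0" --pt "-1 0 0 0 0"

```text
clock: 6.28
eef_pos: [560.2, -0.6, 154.0]
eef_rot: [-3.141, 0.0, 1.571]
wrist_force: [-0.7, 0.7, -1.5]
finger_gap: 39.4
finger_force: 20.0
```

Run:
```python
from h import *
c=grab('wrist','w2.png'); s=manip.read_state()
print(s['clock'],s['eef_pos'],s['eef_rot'],s['wrist_force'],s['finger_gap'],c['eye'],c['orientation'])
P=cloud(c);X,Y,Z=P[...,0],P[...,1],P[...,2]
for lo,hi in((70,125),(165,225)):
    m=(Z>25)&(Z<60)&(X>520)&(X<605)&(Y>lo)&(Y<hi);p=P[m]
    print('sad',len(p),p.mean(0),p.min(0),p.max(0),cv2.minAreaRect(p[:,:2].astype(np.float32)))
m=(Z>60)&(Z<90)&(X>520)&(X<605)&(Y>205)&(Y<260);p=P[m];print('collar',len(p),np.percentile(p,[2,50,98],axis=0).round(1))
# cartridge: per-slice centre
m=(Z>130)&(Z<200)&(abs(X-560)<30)&(Y>-10)&(Y<110);p=P[m];print('cart',len(p),np.percentile(p,[1,50,99],axis=0).round(1))
for a in range(0,100,10):
    q=p[(p[:,1]>a)&(p[:,1]<a+10)]
    if len(q)>10: print(a,(q[:,0].min()+q[:,0].max())/2,np.percentile(q[:,2],98))
```

```text
6.325 [560.25025411  -0.85645924 154.1619971 ] [-3.14121478e+00  1.34365612e-04  1.57002295e+00] [ 0.06081665 -0.17993591 -1.87118221] 39.668291216569195 [561.07230572  65.47925366 333.95332313] [ 2.90791514e+00  7.80497801e-04 -1.87881720e-04]
sad 2558 [558.30474502  99.07619585  39.08672776] [526.27997863  80.93880268  25.02008257] [590.56955147 116.12801828  50.73618726] ((558.4232788085938, 98.3673095703125), (35.21271896362305, 64.17464447021484), 89.66510772705078)
sad 253 [559.08731631 181.29091694  29.67735883] [526.86608298 180.14796953  25.006096  ] [590.82214695 184.37469319  35.32920473] ((558.8466186523438, 182.2876739501953), (4.1902570724487305, 63.956058502197266), 89.7885971069336)Traceback (most recent call last):
  File "<stdin>", line 8, in <module>
    return _quantile_unchecked(
        a, q, axis, out, overwrite_input, method, keepdims, weights)
    return _ureduce(a,
                    func=_quantile_ureduce_func,
    ...<5 lines>...
                    overwrite_input=overwrite_input,
                    method=method)
    r = func(a, **kwargs)
    result = _quantile(arr,
                       quantiles=q,
    ...<2 lines>...
                       out=out,
                       weights=wgt)
    slices_having_nans = np.isnan(arr[-1, ...])
                                  ~~~^^^^^^^^^
IndexError: index -1 is out of bounds for axis 0 with size 0
```

View pics/w2.png

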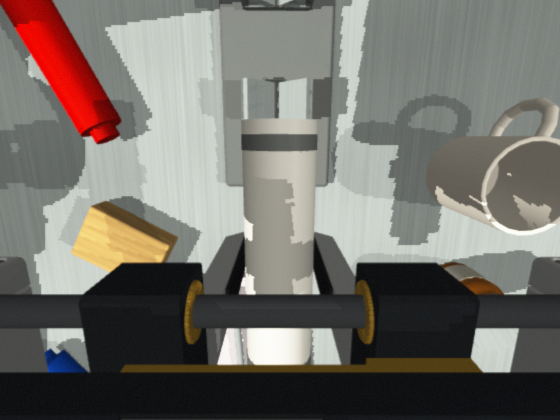

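The image shows the held cartridge straight, its nose at (280,120), with the rear saddle ahead at (277,45). I'll measure the cartridge against the saddle in this same view.

Run:
```python
from h import *
c=load('wrist');P=cloud(c);X,Y,Z=P[...,0],P[...,1],P[...,2]
m=(Z>130)&(Z<200)&(abs(X-560)<30)&(Y>-10)&(Y<110);p=P[m];print('cart',len(p),np.percentile(p,[1,50,99],axis=0).round(1))
for a in range(10,80,10):
    q=p[(p[:,1]>a)&(p[:,1]<a+10)]
    if len(q)>10: print(a,((q[:,0].min()+q[:,0].max())/2).round(1),np.percentile(q[:,2],[90,98]).round(1))
for n in('top','scene'):
    c=grab(n);P=cloud(c);X,Y,Z=P[...,0],P[...,1],P[...,2]
    m=(abs(X-560)<30)&(Y>15)&(Y<90)&(Z>120)&(Z<200);print(n,m.sum(),np.percentile(P[m],[1,50,99],axis=0).round(1) if m.sum() else '')
    m=(abs(X-560)<40)&(Y>165)&(Y<260)&(Z>55)&(Z<85);print(n,m.sum(),np.percentile(P[m],[2,50,98],axis=0).round(1) if m.sum() else '')
```

```text
cart 13116 [[532.7  -8.9 165.6]
 [560.6  30.3 184.7]
 [587.2  73.  197.5]]
10 560.8 [186.8 187.4]
20 560.7 [186.8 187.5]
30 560.8 [186.9 187.6]
40 560.9 [186.8 187.6]
50 560.7 [186.9 187.6]
60 560.8 [187.1 187.9]
70 560.8 [186.9 187.5]
top 48 [[550.   35.4 171.4]
 [568.9  42.9 183.6]
 [581.4  73.1 189.2]]
top 243 [[523.5 227.9  56.3]
 [558.9 244.   75.4]
 [591.2 257.7  83.8]]
scene 310 [[544.3  16.2 149.9]
 [568.1  62.  177.5]
 [582.1  78.4 187.7]]
scene 52 [[539.8 232.8  64.8]
 [570.9 239.5  75.5]
 [585.5 247.3  78.4]]
```

arm_command --pt "-1 0.015 -0.0013 0 0" --pt "-1 0.03 0 0 0" --pt "-1 0.03 0 0 0" --pt "-1 0.03 0 0 0" --pt "-1 0.0205 0 0 0" --pt "-1 0.01 0 0.01 0" --pt "-1 0 0 0.025 0" --pt "-1 0 0 0.03 0" --pt "-1 0 0 0.025 0" --pt "-1 0 0 0.013 0" --pt "-1 0 0 0.007 0" --pt "-1 0 0 0 0" --pt "-1 0 0 0 0" --pt "-1 0 0 0 0"

```text
clock: 8.18
eef_pos: [559.4, 135.6, 45.1]
eef_rot: [3.141, -0.0, 1.571]
wrist_force: [-0.0, -0.5, -2.5]
finger_gap: 39.4
finger_force: 20.0
```

arm_command --pt "-1 0 0 0.0015 0" --pt "-1 0 0 0.0015 0" --pt "-1 0 0 0.0015 0" --pt "-1 0 0 0.001 0" --pt "-1 0 0 0 0" --pt "-1 0 0 0 0"

```text
clock: 8.93
eef_pos: [559.1, 135.5, 39.0]
eef_rot: [3.142, 0.0, 1.571]
wrist_force: [-0.3, 0.0, -2.0]
finger_gap: 39.5
finger_force: 20.0
```

arm_command --pt "-1 0 0 0.0008 0" --pt "-1 0 0 0 0" --pt "-1 0 0 0 0"

```text
clock: 9.3
eef_pos: [559.1, 135.6, 38.7]
eef_rot: [-3.142, -0.0, 1.571]
wrist_force: [-4.9, -1.1, 6.2]
finger_gap: 39.4
finger_force: 20.0
```

Touching the flank on the +x side; ease 1 mm towards -x and go on down.

arm_command --pt "-1 0 -0.0008 0 0" --pt "-1 0 -0.0004 0.0005 0" --pt "-1 0 0 0.0005 0" --pt "-1 0 0 0 0" --pt "-1 0 0 0 0"

```text
clock: 9.93
eef_pos: [558.2, 135.6, 37.8]
eef_rot: [3.141, -0.0, 1.571]
wrist_force: [-2.7, -1.1, 7.5]
finger_gap: 39.7
finger_force: 20.0
```

arm_command --pt "-1 0 -0.0004 0.0002 0" --pt "-1 0 0 0 0" --pt "-1 0 0 0 0" --pt "-0.1 0 0 0 0" --pt "-0.05 0 0 0 0" --pt "0 0 0 0 0" --pt "0.3 0 0 0 0" --pt "0.3 0 0 0 0" --pt "0.3 0 0 0 0" --newtons 4

```text
clock: 11.05
eef_pos: [557.5, 135.5, 36.9]
eef_rot: [-3.142, 0.0, 1.571]
wrist_force: [-0.7, -0.1, 0.4]
finger_gap: 60.9
finger_force: 0.0
```

arm_command --pt "0.3 0 0 -0.02 0" --pt "0.3 0 0 -0.05 0" --pt "0.3 0 0 -0.06 0" --pt "0.3 -0.04 0 -0.03 0" --pt "0.3 -0.06 0 0 0" --pt "-1 -0.06 0 0 0" --pt "-1 -0.02 0 0 0" --pt "-1 0 0 0 0" --pt "-1 0 0 0 0" --newtons 20

```text
clock: 12.18
eef_pos: [557.6, -43.2, 196.9]
eef_rot: [-3.141, -0.0, 1.572]
wrist_force: [0.2, 0.6, -0.3]
finger_gap: 24.6
finger_force: 0.0
```

Run:
```python
from h import *
c=grab('wrist','w3.png'); s=manip.read_state()
print(s['clock'],s['eef_pos'],s['eef_rot'],s['wrist_force'],s['finger_gap'],c['eye'])
for n in('wrist','top'):
    if n!='wrist': c=grab(n)
    P=cloud(c);X,Y,Z=P[...,0],P[...,1],P[...,2]
    m=(Z>55)&(Z<80)&(abs(X-559)<22)&(Y>30)&(Y<226);p=P[m];print(n,'cart',len(p),np.percentile(p,[0.5,50,99.5],axis=0).round(1))
    for a in range(50,225,12):
        q=p[(p[:,1]>a)&(p[:,1]<a+12)]
        if len(q)>10: print(a,len(q),((q[:,0].min()+q[:,0].max())/2).round(1),np.percentile(q[:,2],95).round(1),q[:,1].min().round(1),q[:,1].max().round(1))
```

```text
12.225 [557.6268293  -43.04042189 196.92237927] [-3.14152346e+00 -2.20623241e-04  1.57232066e+00] [0.00400215 0.49915175 0.1839043 ] 20.147500298002296 [558.35996442  22.84058016 376.85511799]
wrist cart 4228 [[539.3  48.7  55.5]
 [558.4 100.1  67.8]
 [577.6 143.4  71.9]]
50 371 558.4 70.4 50.0 62.0
62 529 557.9 71.2 62.0 74.0
74 526 558.4 71.3 74.0 86.0
86 550 558.4 71.0 86.0 98.0
98 572 558.4 71.1 98.0 110.0
110 587 558.4 71.1 110.0 122.0
122 603 558.3 70.9 122.0 134.0
134 445 558.8 70.9 134.0 145.8
top cart 771 [[540.8  47.9  55.2]
 [558.3 131.3  66.7]
 [579.1 208.8  74. ]]
50 42 560.7 68.9 50.5 61.9
62 55 559.1 73.3 62.0 73.3
74 53 559.3 71.4 75.3 84.6
86 65 559.1 70.6 86.3 98.0
98 59 559.5 72.0 98.0 109.8
110 54 559.7 71.9 111.4 121.0
122 61 559.7 71.8 122.6 133.9
134 60 559.9 70.4 134.0 146.0
146 57 560.0 72.0 146.3 157.4
158 58 560.4 72.3 158.3 169.8
170 62 560.5 71.9 170.0 181.9
182 56 560.3 71.0 182.0 193.9
194 62 560.7 73.0 194.2 206.0
206 19 560.7 71.7 206.0 209.7
```

View pics/w3.png

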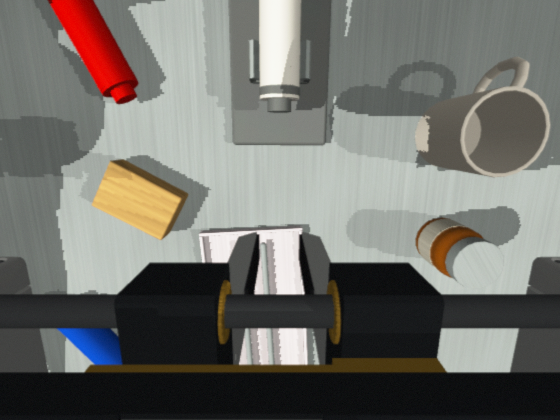

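The image shows the stub face at (279,105), centred in the V. The top height is 71 mm along the whole length, so it is level and seated, with the nose at y≈210, clear of the stop at 233. The tail is at y≈48. Next, shut fingers go down behind the stub.

arm_command --pt "-1 0.03 0 0 0" --pt "-1 0.03 0 0.02 0" --pt "-1 0 0 0.045 0" --pt "-1 0 0 0.05 0" --pt "-1 0 0 0.03 0" --pt "-1 0 0 0.015 0" --pt "-1 0 0 0 0" --pt "-1 0 0 0 0" --pt "-1 0.006 0 0 0" --pt "-1 0.004 0 0 0" --pt "-1 0 0 0 0" --pt "-1 0 0 0 0"

```text
clock: 13.78
eef_pos: [557.6, 25.5, 37.0]
eef_rot: [3.142, 0.0, 1.571]
wrist_force: [-0.4, 0.1, -0.3]
finger_gap: 0.5
finger_force: 0.0
```

arm_command --pt "-1 0.003 0 0 0" --pt "-1 0.003 0 0 0" --pt "-1 0.003 0 0 0" --pt "-1 0.003 0 0 0" --pt "-1 0.003 0 0 0" --pt "-1 0.003 0 0 0" --pt "-1 0 0 0 0" --pt "-1 0 0 0 0"

```text
clock: 14.78
eef_pos: [557.5, 43.5, 36.9]
eef_rot: [-3.142, -0.0, 1.571]
wrist_force: [0.3, 0.5, -0.0]
finger_gap: 0.5
finger_force: 0.0
```

arm_command --pt "-1 0.001 0 0 0" --pt "-1 0.001 0 0 0" --pt "-1 0.001 0 0 0" --pt "-1 0.001 0 0 0" --pt "-1 0.001 0 0 0" --pt "-1 0.001 0 0 0"

```text
clock: 15.52
eef_pos: [557.5, 49.6, 37.0]
eef_rot: [3.142, 0.0, 1.571]
wrist_force: [-0.0, -1.1, -0.2]
finger_gap: 0.0
finger_force: 0.4
```

arm_command --pt "-1 0.001 0 0 0" --pt "-1 0.001 0 0 0" --pt "-1 0.001 0 0 0" --pt "-1 0.001 0 0 0" --pt "-1 0.001 0 0 0" --pt "-1 0.001 0 0 0"

```text
clock: 16.27
eef_pos: [557.5, 55.6, 37.0]
eef_rot: [3.142, 0.0, 1.571]
wrist_force: [-0.0, -1.2, 0.5]
finger_gap: 0.4
finger_force: 0.4
```

Run:
```python
from h import *
c=grab('top');P=cloud(c);X,Y,Z=P[...,0],P[...,1],P[...,2]
m=(Z>55)&(Z<80)&(abs(X-559)<22)&(Y>70)&(Y<232);p=P[m];print(np.percentile(p,[0.5,50,99.5],axis=0).round(1))
v=int(np.median(np.argwhere(m)[:,0])); print(v,[(u,P[v,u].round(0)[1:].tolist()) for u in range(196,222)])
```

```text
[[541.6 141.9  55.7]
 [559.  184.3  66.9]
 [579.5 230.   74.2]]
207 [(196, [255.0, 76.0]), (197, [252.0, 76.0]), (198, [249.0, 75.0]), (199, [246.0, 76.0]), (200, [243.0, 76.0]), (201, [240.0, 78.0]), (202, [238.0, 74.0]), (203, [235.0, 75.0]), (204, [233.0, 73.0]), (205, [232.0, 62.0]), (206, [229.0, 64.0]), (207, [225.0, 71.0]), (208, [223.0, 68.0]), (209, [220.0, 70.0]), (210, [217.0, 71.0]), (211, [214.0, 71.0]), (212, [211.0, 71.0]), (213, [209.0, 69.0]), (214, [206.0, 72.0]), (215, [204.0, 66.0]), (216, [200.0, 69.0]), (217, [197.0, 71.0]), (218, [194.0, 73.0]), (219, [192.0, 72.0]), (220, [189.0, 71.0]), (221, [186.0, 72.0])]
```

Sliding at 1.2 N. The nose is at about 225, with the valve just ahead.

arm_command --pt "-1 0.0005 0 0 0" --pt "-1 0.0005 0 0 0" --pt "-1 0.0005 0 0 0" --pt "-1 0.0005 0 0 0" --pt "-1 0.0005 0 0 0" --pt "-1 0.0005 0 0 0" --pt "-1 0.0005 0 0 0" --pt "-1 0.0005 0 0 0"

```text
clock: 17.32
eef_pos: [557.6, 59.5, 37.0]
eef_rot: [3.141, 0.0, 1.571]
wrist_force: [1.3, -3.7, -0.2]
finger_gap: 0.6
finger_force: 1.8
```

arm_command --pt "-1 0.0005 0 0 0" --pt "-1 0.0005 0 0 0" --pt "-1 0.0005 0 0 0"

```text
clock: 17.7
eef_pos: [557.5, 61.0, 37.0]
eef_rot: [3.142, 0.0, 1.571]
wrist_force: [1.2, -3.8, -0.2]
finger_gap: 0.6
finger_force: 1.8
```

Valve phase at 3.8 N. From here finer steps.

arm_command --pt "-1 0.0003 0 0 0" --pt "-1 0.0003 0 0 0" --pt "-1 0.0002 0 0 0" --pt "-1 0 0 0 0"

```text
clock: 18.2
eef_pos: [557.6, 61.8, 37.0]
eef_rot: [3.141, -0.0, 1.571]
wrist_force: [0.7, -2.5, 0.6]
finger_gap: 0.8
finger_force: 1.6
```

arm_command --pt "-1 0.0003 0 0 0" --pt "-1 0.0003 0 0 0" --pt "-1 0 0 0 0"

```text
clock: 18.58
eef_pos: [557.6, 62.4, 37.0]
eef_rot: [3.142, 0.0, 1.571]
wrist_force: [0.6, -4.8, -0.9]
finger_gap: 0.6
finger_force: 2.1
```

arm_command --pt "-1 0.0003 0 0 0" --pt "-1 0.0002 0 0 0" --pt "-1 0 0 0 0"

```text
clock: 18.95
eef_pos: [557.6, 62.4, 37.0]
eef_rot: [-3.142, 0.001, 1.571]
wrist_force: [0.4, -8.6, 0.6]
finger_gap: 1.0
finger_force: 3.9
```

arm_command --pt "-1 0.0003 0 0 0" --pt "-1 0.0002 0 0 0" --pt "-1 0 0 0 0"

```text
clock: 19.32
eef_pos: [557.5, 62.5, 37.0]
eef_rot: [-3.141, 0.001, 1.571]
wrist_force: [0.6, -12.0, 0.6]
finger_gap: 0.5
finger_force: 5.7
```

Against the stop (about 7 N/mm). I'll lean up to about 16 N and hold.

arm_command --pt "-1 0.0003 0 0 0" --pt "-1 0.0003 0 0 0" --pt "-1 0 0 0 0"

```text
clock: 19.7
eef_pos: [557.5, 62.5, 37.0]
eef_rot: [-3.141, 0.002, 1.571]
wrist_force: [1.2, -15.2, 0.3]
finger_gap: 0.3
finger_force: 7.9
```

arm_command --pt "-1 0 0 0 0" --pt "-1 0 0 0 0" --pt "-1 0 0 0 0" --pt "-1 0 0 0 0" --pt "-1 0 0 0 0" --pt "-1 0 0 0 0" --pt "-1 0 0 0 0" --pt "-1 0 0 0 0"

```text
clock: 20.7
eef_pos: [557.6, 62.5, 37.0]
eef_rot: [-3.141, 0.002, 1.57]
wrist_force: [0.3, -16.2, 0.7]
finger_gap: 0.4
finger_force: 7.9
```

Held at 15–16 N for over a second. Now back off gently, rise clear and check.

arm_command --pt "-1 -0.0006 0 0 0" --pt "-1 -0.0006 0 0 0" --pt "-1 -0.001 0 0 0" --pt "-1 -0.003 0 0 0" --pt "-1 -0.01 0 0 0" --pt "-1 -0.02 0 0 0" --pt "-1 -0.02 0 -0.02 0" --pt "-1 -0.02 0 -0.05 0" --pt "-1 -0.03 0 -0.06 0" --pt "-1 0 0 -0.04 0" --pt "-1 0 0 0 0" --pt "-1 0 0 0 0"

```text
clock: 22.2
eef_pos: [557.0, -39.7, 201.8]
eef_rot: [-3.14, -0.0, 1.57]
wrist_force: [-0.2, 0.7, -0.5]
finger_gap: 0.3
finger_force: 0.0
```

Run:
```python
from h import *
w=grab('wrist'); t=grab('top'); s=manip.read_state()
print(s['clock'],s['eef_pos'],s['wrist_force'])
for n,c in(('wrist',w),('top',t)):
    P=cloud(c);X,Y,Z=P[...,0],P[...,1],P[...,2]
    m=(Z>55)&(Z<80)&(abs(X-559)<22)&(Y>50)&(Y<232);p=P[m];print(n,np.percentile(p,[0.5,50,99.5],axis=0).round(1))
    for a in range(70,220,30):
        q=p[(p[:,1]>a)&(p[:,1]<a+30)]
        if len(q)>10: print(a,((q[:,0].min()+q[:,0].max())/2).round(1),np.percentile(q[:,2],95).round(1))
a=cv2.resize(t['img'][130:290,150:420],None,fx=2.9,fy=2.9,interpolation=cv2.INTER_CUBIC)
cv2.imwrite('pics/f.png',a)
```

```text
22.3 [556.97768266 -39.32956869 201.3485742 ] [-0.38179729 -0.63477859 -0.53860875]
wrist [[539.2  71.5  55.5]
 [558.8 113.   67.6]
 [577.7 149.   71.9]]
70 558.3 71.1
100 558.4 71.1
130 558.8 71.1
top [[540.9  73.1  55.2]
 [558.4 153.8  66.8]
 [579.6 231.3  73.7]]
70 559.2 71.3
100 559.6 71.9
130 560.0 71.4
160 560.4 72.1
190 560.9 71.4
```

View pics/f.png

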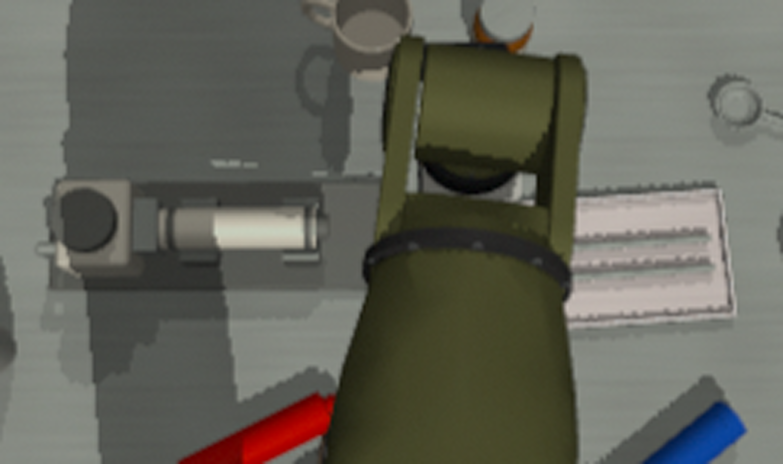

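The image shows the cartridge down in the V, its nose at (158,228) against the collar, its tail at (325,228), and the other things unmoved. Handing in.

```bash
python3 -c "
from cell import ticket
print(ticket.sign_off())"
```

```text
the job is handed in; nothing more can be done
None
```

The cartridge lies down in the V with its flat end home against the stop; I leaned on it at 15–16 N (wrist reading) for over a second, saw nothing else disturbed in the final view, and handed the job in at about 22 s.

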